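# Put the top diagram plate up on the easel

### The arm

A 6-joint arm with a two-finger parallel gripper is mounted at the origin on a cart in front of the work surface, level with it; the furniture and walls round the work are solid. World frame = base frame: x ahead of the robot, y to its left, z up, the work surface at z = 0. Lengths are in m, angles in degrees, forces in N, time in s.
With the tool pointing down it reaches from about 0.4 to 0.825 m from the base axis. Payload 7 kg.
Tool frame: the origin (TCP) lies between the finger pads; the fingertips stand 19 mm ahead of it and the grasp point (between the pads) is the TCP; z points along the fingers, y is the line along which they close (so a half turn about z gives the same grasp; the last joint's range is limited). The gripper opens to 88 mm and grips with 3 to 60 N. Pads are 19 mm wide; open, the fingers measure 130 mm over their backs; the gripper's body (78 mm by 193 mm) begins 47 mm behind the grasp point.
Start: joints at [90.648, 20.546, 0.682, 0, -70.136, -16.507], TCP at [0.184, 0.649, 0.246] pointing down, gripper open.
Joint ranges: [-176.03, 176.03], [-82.01, 121.73], [-58.28, 71.71], [-173.87, 95.51], [-174.79, -0.11], [-173.66, 173.66]. Speed limits (degrees/s): [136.94, 136.94, 172.46, 180, 180, 180].

### API

Orientations are given as [roll, pitch, yaw] about the fixed x, y, z axes, in that order (R = Rz(yaw) Ry(pitch) Rx(roll)).
In Python, from plant import get_obs, snapshot, close_job, spot_in, spot_point gives the robot as it stands.
- The arm moves only by the tool play_rows, never from a script. Its argument "plan" is a list of rows, each a list of 6 numbers: the shift along the tool's x, y, z in cm, then the turn, a rotation vector about the tool's x, y, z in degrees. A call has 1 to 20 rows; each row shifts and turns the commanded pose from where the row before left it, along the tool's axes as they then stand; what a row does not reach is not made up. A row lasts 1/12 s, in which the tool goes at most 41.7 mm and 7.16 degrees, less where a joint would pass 70% of its speed; a pose out of reach is approached as far as the arm can. A call is refused whole if a number of a shift passes 4.17 or a number of a turn 7.16, either way. A call with a gripper value outside its range is refused whole. "grip" is the finger opening in cm, from 0 to 8.76, set as the call begins (left out, the last holds). The fingers move at their own pace and stop on an object; the grip force is fixed at half the most. Time passes only in rows, so rows that do not move let the fingers close. It gives the time, the measured TCP pose, the force, the opening and the grip force at its end, in the units of the state.
- get_obs(): the state, without advancing time (a new reading comes with each control period).
- snapshot(name): name is "side" or "top"; returns a dict with "frame" (480x640x3 uint8, red, green, blue), "fx", "fy", "cx", "cy" (pixels), "position" and "attitude" of the camera in the world. Camera axes: x right, y down, z forward; pixel columns grow to the right and rows downward; lengths in m; the calibration is good to about 2 mm. A picture is of the moment at which its call begins. There is no depth.
- close_job(): hands the job in; it is judged then, once.
Trained networks look in the newest picture that a camera, given by its name, has taken for a name from the list of things; names that differ only in an ending like _2 or _b are one class to them, and where a whole thing is asked for, a point or a joint stands for the part that bears it (a point fixed in the world has none). Each returns a list of dicts, best first, with "score" (0 to 1); they miss things now and then, are a little off and sometimes report something else, mostly with a low value. They report only what shows in the picture. A call takes as long as a camera call.
- spot_in(camera, thing): "position" ([x, y, z] in m, in world coordinates, good to about 4 mm: the middle of the surface that is visible of it).
- spot_point(camera, thing): "position" ([x, y, z] in m, in world coordinates, good to about 4 mm: a listed point, or the origin of a listed thing).
The state is a dict: "clock": time; "joint_pos": joint angles; "qvel": joint speeds; "tau": joint torques, N m; "tool_pos": TCP position; "orientation": TCP orientation; "force": force on the tool from outside, world axes, zero at the start; "moment": the same for the moment, N m; "opening": finger opening in m; "gripper_force": force on a finger pad.
Only numpy, scipy, OpenCV 4.12 (cv2) and the standard library are available. Lean on these libraries where they do the work, as an engineer would, in place of code of your own. Each camera call takes 0.05 s, during which the arm holds its last target. There are 200 camera calls.

### The job

Two metal diagram plates lie one on the other on the sloping stand. Slide only the top plate sideways, towards the stand's open side nearer you, until it overhangs the edge enough to be pinched front and back; then lift it off and stand it on the ledge of the narrow easel, centred, face outward, leaning back flat against the easel's backrest, and let go. Leave the lower plate on the stand, do not drop the top one, and leave the mug, the jar and the tape roll where they are.

Things in the scene. Friction and masses are not known exactly. Their poses are not given: they have to be found in the camera images.
- top_plate_center (a point): Centre (half thickness) of the loose top plate: flat aluminium with a piping diagram on its face, 110 mm up the slope (x axis), 120 mm across (y), 4 mm thick (z, out of the face), about 0.14 kg. Lies on the identical lower plate, lower edge on the stand's ledge. Metal slides easily on metal (friction about 0.2); fingertips grip it much better.
- under_plate_center (a point): Centre of the identical loose lower plate, same axes, 4 mm behind the top one (along z); it lies on the stand's non-slip rubber facing and is to stay there.
- stand: Fixed grey sloping stand, 140 mm high; origin mid-foot, on the console top. x axis level from front to back (slope rises along +x, faces -x), y level across, z up. The side at y = +60 mm, nearer the robot, is open, with free room beside it for a finger behind an overhanging plate; the other side has a low fence. Top plate's centre starts near (-18, 0, 88) mm.
- easel: Fixed grey easel with a narrow backrest on a round foot (110 mm); origin mid-foot, on the console top; axes as for the stand (slope rises along +x, faces -x; y across; z up). A plate properly stood there has its centre at (-18, 0, 134.5) mm in this frame.
- mug: Bystander: printed ceramic mug, about 81 mm wide (119 with handle), 96 mm high; origin under its middle.
- jar: Bystander: clear sample jar with black lid, 58 mm wide, 82 mm high; origin under its middle.
- tape: Bystander: roll of tan tape lying flat, 62 mm wide, 19 mm high; origin under its middle.
- stand_corner (a point): Where the stand's backrest meets its ledge, mid-width: (-45, 0, 40) mm in the stand's frame, axes as the stand's. From here the backrest rises at 55 degrees from level, 118 mm long up the slope (8 mm beyond the plates' top edge), y = -66 to +60 mm. Ledge square to the backrest, 15 mm deep, with a lip 5 mm high along its front.
- easel_corner (a point): Where the easel's backrest meets its ledge, mid-width: (-42, 0, 85) mm in the easel's frame, axes as the easel's. From here the backrest rises at 62 degrees from level, 100 mm long, 40 mm wide. Ledge square to the backrest, 70 mm wide, 17 mm deep, with a lip 8 mm high along its front.

How it is judged:
By the outcome, as a careful person would: the job done as asked, in the order asked, and still so for the second after the job is handed in, with the robot touching nothing.
It also fails if it takes over 48 s, if anything falls off the work surface, if the arm or the gripper's body presses on something with over 40 N, if the wrist force passes 120 N, or if a joint passes its speed limit or range.

## Working session

There is one attempt and no reset: what is moved stays moved. The work goes in short steps, Python scripts to look and compute and a tool call to move; the robot and the scene stay as the last step left them, time stands still between calls to the robot, and variables do not carry over. Pictures are saved under pics/ and viewed, at most 12 in all, crops included, and the job is handed in when it is done.

Besides the shell and the picture viewer there is one more tool, called after "Emit:" by a JSON object that holds its "name" and its "arguments", one argument or row to a line. play_rows: Moves the arm, as the interface text tells. Its arguments: {"type":"object","properties":{"plan":{"type":"array","items":{"type":"array","items":{"type":"number"}}},"grip":{"type":"number"}},"required":["plan"]}

```bash
mkdir -p pics; cat > s1.py <<'E'
from plant import *
import cv2, numpy as np
for c in ["side","top"]:
    s=snapshot(c); cv2.imwrite(f"pics/{c}1.png",s["frame"][:,:,::-1])
    print(c,np.round(s["position"],3),np.round(s["attitude"],3).tolist(),s["fx"],s["fy"],s["cx"],s["cy"])
    for t in ["top_plate_center","under_plate_center","stand","easel","stand_corner","easel_corner","mug","jar","tape"]:
        print(t,[(np.round(d["position"],4).tolist(),round(d["score"],2)) for d in spot_point(c,t)[:2]])
print(get_obs())
E
python3 s1.py
```

```text
side [0.345 1.135 0.602] [-113.523, 1.629, -167.753] 557.5205927390492 557.5205927390492 316.45698047286936 238.88953515645966
top_plate_center []
under_plate_center []
stand [([0.5652, 0.1327, -0.0011], 0.64)]
easel [([0.5416, -0.1888, -0.0022], 0.92)]
stand_corner [([0.5497, 0.0934, 0.0382], 0.83)]
easel_corner [([0.5432, -0.2336, 0.0877], 0.94)]
mug [([0.6499, 0.0232, 0.0047], 0.68), ([0.7289, 0.3732, 0.0012], 0.67)]
jar [([0.4974, -0.399, -0.0006], 0.97)]
tape [([0.4977, -0.3979, 0.0027], 0.6), ([0.6515, 0.0248, 0.0043], 0.5)]
top [ 0.564 -0.015  1.188] [-176.827, -0.085, -90.469] 491.5702875014717 491.5702875014717 317.46775868309675 243.65911816405134
top_plate_center [([0.556, 0.121, 0.0888], 0.6)]
under_plate_center []
stand []
easel [([0.5441, -0.1971, 0.0004], 0.68)]
stand_corner [([0.5499, 0.0967, 0.0434], 0.9)]
easel_corner [([0.5421, -0.2373, 0.0831], 0.64)]
mug [([0.7245, 0.3697, -0.0004], 0.72)]
jar [([0.4976, -0.3954, 0.0013], 0.58)]
tape [([0.6475, 0.0281, -0.0015], 0.79)]
{'clock': 1.0, 'joint_pos': array([ 9.06474331e+01,  2.05453100e+01,  6.83734558e-01, -1.70495822e-03,
       -7.01362959e+01, -1.65083590e+01]), 'qvel': array([ 0.15840785,  0.02879542, -0.01818994,  0.04117445,  0.06116937,
       -0.06119082]), 'tau': array([ 2.68649792e-04, -5.82390976e+01,  2.93293422e+01,  7.00290889e+00,
        1.21023148e-02, -4.70140560e-05]), 'tool_pos': array([0.184465  , 0.64929085, 0.24558125]), 'orientation': array([-1.79998415e+02,  2.14229500e-03, -1.58615052e+01]), 'force': array([-0.41200156,  0.13455351,  0.74289546]), 'moment': array([-0.00827653,  0.02245756,  0.02628183]), 'gripper_force': 0.0, 'opening': 0.08769733134506}
```

View pics/side1.png

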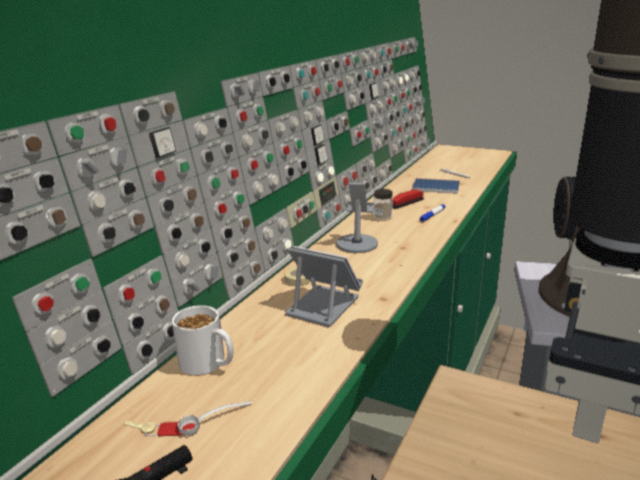

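View pics/top1.png

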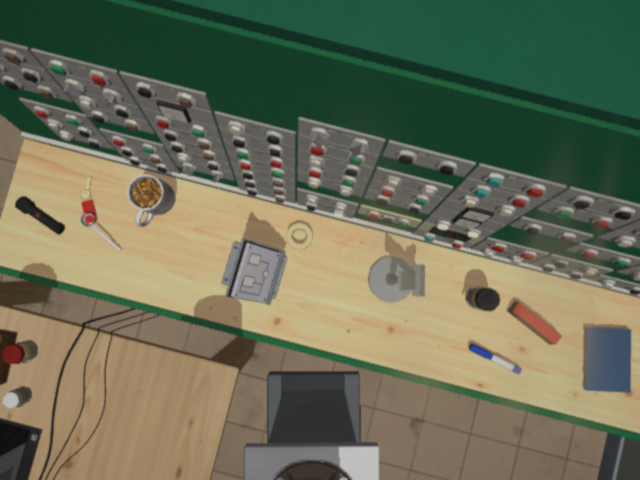

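The pictures show the stand at top px (255,272), with its low edge to the right (towards world -y) and its open side towards the bench front. The easel is at (397,280), the tape at (299,235), the jar at (486,299) and the mug at (147,195). I'll zoom in to get the plate and easel yaw.

```bash
python3 - <<'E'
import cv2,numpy as np
a=cv2.imread("pics/top1.png"); 
A=cv2.resize(a[225:315,210:300],None,fx=6.6,fy=6.6,interpolation=cv2.INTER_CUBIC)[:, :400*2]
B=cv2.resize(a[245:315,360:435],None,fx=6.6,fy=6.6,interpolation=cv2.INTER_CUBIC)
cv2.imwrite("pics/cA.png",A);cv2.imwrite("pics/cB.png",B);print(A.shape,B.shape)
E
```

```text
(594, 594, 3) (462, 495, 3)
```

View pics/cA.png

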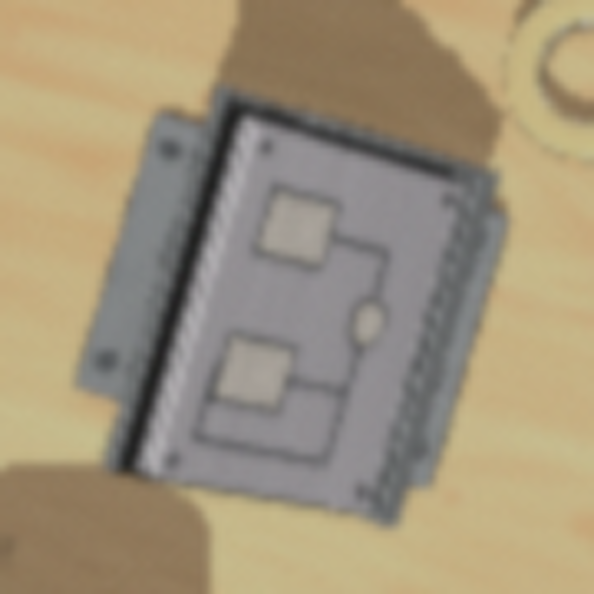

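View pics/cB.png

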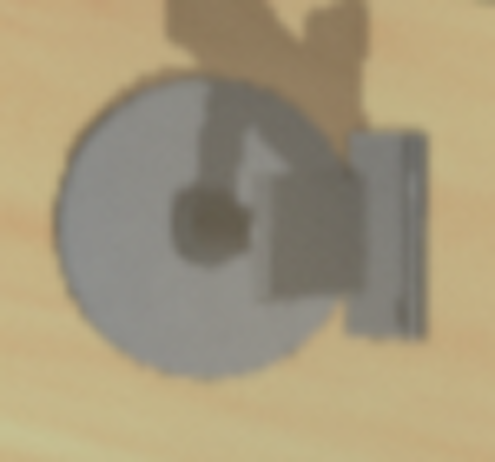

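```bash
cat > lib.py <<'E'
import numpy as np
from scipy.spatial.transform import Rotation as R
from scipy.optimize import least_squares
CAM=dict(top=dict(p=[0.564,-0.015,1.188],a=[-176.827,-0.085,-90.469],f=491.57,c=(317.468,243.659)),
 side=dict(p=[0.345,1.135,0.602],a=[-113.523,1.629,-167.753],f=557.52,c=(316.457,238.89)))
def proj(P,cam="top"):
    k=CAM[cam]; q=R.from_euler('xyz',k['a'],degrees=True).inv().apply(np.atleast_2d(P)-k['p'])
    return q[:,:2]/q[:,2:]*k['f']+k['c']
def T(pose,P): # pose x,y,yaw(deg)
    return R.from_euler('z',pose[2],degrees=True).apply(np.atleast_2d(P))+[pose[0],pose[1],0]
def slope(c,ang,s,y,n): # c corner (x,z) ; mm->m
    a=np.radians(ang); return np.array([c[0]+s*np.cos(a)-n*np.sin(a),y,c[1]+s*np.sin(a)+n*np.cos(a)])/1e3
def fit(P,px,x0): 
    r=least_squares(lambda v:(proj(T(v,P))-px).ravel(),x0,x_scale=[.01,.01,1]); return r.x,(proj(T(r.x,P))-px)
E
cat > f.py <<'E'
from lib import *
S=lambda s,y,n:slope((-45,40),55,s,y,n)
px=np.array([[265,122],[165,475],[375,518],[465,165]])/6.6+[210,225]-.42
print(fit([S(110,-60,8),S(110,60,8),S(0,60,8),S(0,-60,8)],px,[.565,.13,75]))
print(fit([S(110,-60,8),S(110,60,8),S(118,60,0),S(118,-66,0)],np.vstack([px[:2],np.array([[122,470],[238,95]])/6.6+[210,225]-.42]),[.565,.13,75]))
E=lambda s,y,n:slope((-42,85),62,s,y,n)
px=np.array([[211,224],[428,130],[428,338],[270,298],[277,176]])/6.6+[360,245]-.42
print(fit([[0,0,.01],E(8,-35,20),E(8,35,20),E(100,20,0),E(100,-20,0)],px,[.543,-.193,90]))
E
python3 f.py
```

```text
(array([ 0.5653188 ,  0.13447933, 74.86461896]), array([[-0.77616021, -0.65427454],
       [-0.29353047,  0.20131519],
       [ 0.72725177, -1.42589058],
       [ 0.43062371,  1.92660199]]))
(array([ 0.56417504,  0.13400334, 73.49429197]), array([[ 0.12464585, -0.07096558],
       [-0.6828046 ,  0.4339053 ],
       [ 0.65968593, -0.21145728],
       [-0.10235574, -0.15343185]]))
(array([ 0.54331463, -0.19461756, 88.50266082]), array([[ 0.37469793,  0.43839868],
       [-0.73400736, -0.06582329],
       [-0.924216  ,  0.23579177],
       [ 1.06057987,  0.2249656 ],
       [ 0.164428  , -0.7601946 ]]))
```

```bash
cat >> lib.py <<'E'
ST=[.565,.134,74.]; EA=[.5433,-.195,89.]
S=lambda s,y,n:T(ST,slope((-45,40),55,s,y,n))[0]
E=lambda s,y,n:T(EA,slope((-42,85),62,s,y,n))[0]
def rot(yaw,phi): # tool: x=-ey, tilt phi about tool x
    return R.from_euler('xyz',[180,0,yaw-90],degrees=True)*R.from_euler('x',phi,degrees=True)
def go(target,Rt=None):
    from plant import get_obs
    o=get_obs(); Rc=R.from_euler('xyz',o["orientation"],degrees=True); Rt=Rt or Rc
    print("t",round(o["clock"],2),"tcp",np.round(o["tool_pos"],4),"F",np.round(o["force"],1),"open",round(o["opening"],4))
    d=np.array(target)-o["tool_pos"]
    print("turn",np.round((Rc.inv()*Rt).as_rotvec(degrees=True),2),"shift cm now",np.round(Rc.inv().apply(d)*100,2),"shift cm after turn",np.round(Rt.inv().apply(d)*100,2))
E
python3 - <<'E'
from lib import *
Rt=rot(74,45); z=Rt.apply([0,0,1])
c=S(50,-5,8)-.019*z; a=S(50,-5,58)-.019*z
print(S(50,-5,8),c,a)
go([a[0],a[1],.25],Rt)
E
```

```text
[0.56350127 0.11063353 0.08554621] [0.55979808 0.09771896 0.09898124] [0.54850863 0.05834798 0.12766006]
t 1.0 tcp [0.1845 0.6493 0.2456] F [-0.4  0.1  0.7] open 0.0877
turn [45.    0.06  0.13] shift cm now [51.17 46.89 -0.45] shift cm after turn [ 51.28  32.76 -33.38]
```

Emit:
{"name": "play_rows", "arguments": {
  "plan": [
    [2.8,2.6,0,0,0,0],
    [2.8,2.6,0,0,0,0],
    [2.8,2.6,0,0,0,0],
    [2.8,2.6,0,0,0,0],
    [2.8,2.6,0,0,0,0],
    [2.8,2.6,0,0,0,0],
    [2.8,2.6,0,0,0,0],
    [2.8,2.6,0,0,0,0],
    [2.8,2.6,0,0,0,0],
    [2.8,2.6,0,0,0,0],
    [2.8,2.6,0,0,0,0],
    [2.8,2.6,0,0,0,0],
    [2.8,2.6,0,0,0,0],
    [2.8,2.6,0,0,0,0],
    [2.8,2.6,0,0,0,0],
    [2.8,2.6,0,0,0,0],
    [2.8,2.6,0,0,0,0],
    [2.8,2.6,0,0,0,0]
  ],
  "grip": 0
}}

```text
clock: 2.5
tool_pos: [0.5421, 0.0595, 0.246]
orientation: [-180.0, -0.0, -15.9]
force: [2.3, 0.8, -0.3]
opening: 0.0004
gripper_force: 0.0
```

Emit:
{"name": "play_rows", "arguments": {
  "plan": [
    [0,0,0,6,0,0],
    [0,0,0,6,0,0],
    [0,0,0,6,0,0],
    [0,0,0,6,0,0],
    [0,0,0,6,0,0],
    [0,0,0,6,0,0],
    [0,0,0,6,0,0],
    [0,0,0,3,0,0],
    [0,0,0,0,0,0]
  ]
}}

```text
clock: 3.25
tool_pos: [0.5411, 0.0594, 0.244]
orientation: [-134.9, 0.2, -16.1]
force: [0.5, -1.0, -1.0]
opening: 0.0007
gripper_force: 0.0
```

```bash
python3 - <<'E'
from lib import *
from plant import *
Rt=rot(74,45); z=Rt.apply([0,0,1])
go(S(50,-5,28)-.019*z,Rt); print(get_obs()["orientation"],get_obs()["joint_pos"])
snapshot("top");print([(d["position"],d["score"]) for d in spot_point("top","top_plate_center")])
E
```

```text
t 3.25 tcp [0.5411 0.0594 0.244 ] F [ 0.5 -1.  -1. ] open 0.0007
turn [-0.15  0.06 -0.19] shift cm now [ 0.78  7.66 11.24] shift cm after turn [ 0.74  7.63 11.26]
[-134.85404451    0.17917044  -16.09010739] [ -6.88032074   9.9731234  -10.16418051 -48.29593629 -69.6780655
  98.33989347]
[([0.5555, 0.1184, 0.0887], 0.81)]
```

Emit:
{"name": "play_rows", "arguments": {
  "plan": [
    [0.1,1.2,1.9,0,0,0],
    [0.1,1.3,1.9,0,0,0],
    [0.1,1.3,1.9,0,0,0],
    [0.1,1.3,1.9,0,0,0],
    [0.2,1.3,1.9,0,0,0],
    [0.2,1.3,1.8,0,0,0],
    [0,0,0,0,0,0]
  ]
}}

```text
clock: 3.93
tool_pos: [0.5544, 0.0854, 0.1077]
orientation: [-135.1, 0.3, -15.7]
force: [-1.5, -0.7, -0.4]
opening: 0.0001
gripper_force: 0.0
```

```bash
python3 - <<'E'
from lib import *
from plant import *
import cv2
Rt=rot(74,45); z=Rt.apply([0,0,1])
go(S(50,-5,8)-.019*z,Rt)
s=snapshot("side");t=snapshot("top")
a=s["frame"][200:360,220:420,::-1];b=t["frame"][200:340,200:375,::-1]
cv2.imwrite("pics/ap.png",np.hstack([cv2.resize(x,(400,320),interpolation=cv2.INTER_CUBIC) for x in(a,b)]))
E
```

```text
t 3.93 tcp [0.5544 0.0854 0.1077] F [-1.5 -0.7 -0.4] open 0.0001
turn [ 0.13  0.41 -0.02] shift cm now [ 0.18 -0.33  1.56] shift cm after turn [ 0.17 -0.33  1.56]
```

View pics/ap.png

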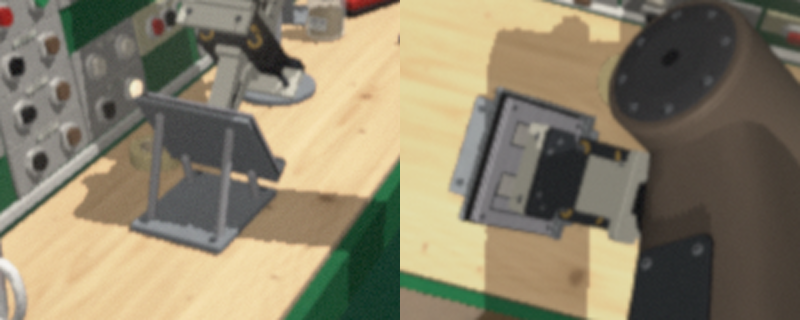

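The closed fingers stand about 16 mm in front of the plate's middle, at about (535,170) in the mosaic, and the stand is undisturbed. Next I'll press in gently.

Emit:
{"name": "play_rows", "arguments": {
  "plan": [
    [0,-0.07,0.4,0,0,0],
    [0,-0.07,0.4,0,0,0],
    [0,-0.07,0.3,0,0,0],
    [0,-0.02,0.1,0,0,0],
    [0,0,0,0,0,0]
  ]
}}

```text
clock: 4.45
tool_pos: [0.5589, 0.0936, 0.1049]
orientation: [-135.0, -0.0, -15.8]
force: [0.2, 0.7, -0.4]
opening: 0.0004
gripper_force: 0.0
```

Emit:
{"name": "play_rows", "arguments": {
  "plan": [
    [0,-0.02,0.1,0,0,0],
    [0,-0.02,0.1,0,0,0],
    [0,0,0,0,0,0]
  ]
}}

```text
clock: 4.7
tool_pos: [0.5593, 0.095, 0.1032]
orientation: [-135.0, 0.0, -15.9]
force: [-0.1, 0.4, -0.4]
opening: 0.0004
gripper_force: 0.0
```

Emit:
{"name": "play_rows", "arguments": {
  "plan": [
    [0,-0.02,0.1,0,0,0],
    [0,-0.02,0.1,0,0,0],
    [0,0,0,0,0,0]
  ]
}}

```text
clock: 4.95
tool_pos: [0.5597, 0.0967, 0.1019]
orientation: [-135.0, 0.0, -15.9]
force: [0.1, -0.6, -1.0]
opening: 0.0004
gripper_force: 0.0
```

Emit:
{"name": "play_rows", "arguments": {
  "plan": [
    [0,-0.02,0.1,0,0,0],
    [0,0,0,0,0,0]
  ]
}}

```text
clock: 5.12
tool_pos: [0.5599, 0.0976, 0.1014]
orientation: [-135.0, 0.0, -15.9]
force: [-0.2, 0.2, 0.7]
opening: -0.0002
gripper_force: 0.0
```

Emit:
{"name": "play_rows", "arguments": {
  "plan": [
    [0,-0.02,0.1,0,0,0],
    [0,0,0,0,0,0]
  ]
}}

```text
clock: 5.28
tool_pos: [0.5601, 0.0978, 0.1012]
orientation: [-135.0, -0.0, -15.8]
force: [-2.5, -2.9, 4.1]
opening: 0.0004
gripper_force: 2.7
```

Emit:
{"name": "play_rows", "arguments": {
  "plan": [
    [0,-0.01,0.07,0,0,0],
    [0,0,0,0,0,0]
  ]
}}

```text
clock: 5.45
tool_pos: [0.5601, 0.0979, 0.1011]
orientation: [-135.0, -0.1, -15.8]
force: [-4.5, -6.9, 8.5]
opening: 0.0003
gripper_force: 5.4
```

Emit:
{"name": "play_rows", "arguments": {
  "plan": [
    [-0.2,0,0,0,0,0],
    [-0.3,0,0,0,0,0],
    [-0.3,0,0,0,0,0],
    [-0.3,0,0,0,0,0]
  ]
}}

```text
clock: 5.78
tool_pos: [0.551, 0.1006, 0.1012]
orientation: [-135.1, -0.2, -15.9]
force: [0.4, -6.0, 5.3]
opening: 0.0006
gripper_force: 3.7
```

```bash
python3 - <<'E'
from lib import *
from plant import *
t=snapshot("top");print([(d["position"],d["score"]) for d in spot_point("top","top_plate_center")])
print(get_obs()["force"],get_obs()["tool_pos"])
E
```

```text
[([0.5446, 0.1239, 0.0896], 0.82), ([0.7263, 0.3709, -0.0013], 0.53)]
[-0.62116038 -5.85491268  4.88168159] [0.55041528 0.1007412  0.10117279]
```

Emit:
{"name": "play_rows", "arguments": {
  "plan": [
    [-0.3,0,0.03,0,0,0],
    [-0.4,0,0.02,0,0,0],
    [-0.4,0,0,0,0,0],
    [-0.4,0,0,0,0,0]
  ]
}}

```text
clock: 6.22
tool_pos: [0.5371, 0.1048, 0.1012]
orientation: [-135.1, -0.2, -15.9]
force: [1.1, -8.2, 6.2]
opening: 0.0004
gripper_force: 4.8
```

Emit:
{"name": "play_rows", "arguments": {
  "plan": [
    [-0.3,0,0.02,0,0,0],
    [-0.4,0,0.02,0,0,0],
    [-0.4,0,0,0,0,0],
    [-0.3,0,0,0,0,0],
    [0,0,0,0,0,0]
  ]
}}

```text
clock: 6.63
tool_pos: [0.5235, 0.1089, 0.1011]
orientation: [-135.1, -0.3, -15.9]
force: [-0.8, -8.9, 8.9]
opening: 0.0
gripper_force: 6.1
```

```bash
python3 - <<'E'
from lib import *
from plant import *
import cv2
s=snapshot("side");t=snapshot("top");print([(d["position"],d["score"]) for d in spot_point("top","top_plate_center")])
o=get_obs();print(o["force"],o["tool_pos"])
a=s["frame"][200:360,220:420,::-1];b=t["frame"][200:340,200:375,::-1]
cv2.imwrite("pics/ap2.png",np.hstack([cv2.resize(x,(400,320),interpolation=cv2.INTER_CUBIC) for x in(a,b)]))
E
```

```text
[([0.5212, 0.1318, 0.089], 0.95)]
[-1.70811514 -8.6336162  10.18287443] [0.52350115 0.10887496 0.10108062]
```

View pics/ap2.png

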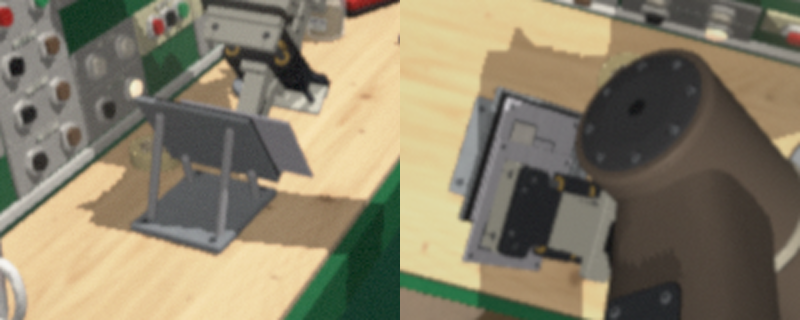

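The plate now overhangs by about 38 mm, seen at the right of the stand in the side view around (295,150), and it is still level on the ledge. Now I'll retract, re-orient and open.

Emit:
{"name": "play_rows", "arguments": {
  "plan": [
    [0,0.05,-0.3,0,0,0],
    [0,0.2,-1.2,0,0,0],
    [0,0.4,-2.4,0,0,0],
    [0,0.4,-2.4,0,0,0],
    [0,-2,-2.5,0,0,0],
    [0,-2.5,-2.5,0,0,0],
    [0,-2.5,-2.5,0,0,0],
    [0,-2.5,-2.5,0,0,0],
    [0,-2.5,-2.5,0,0,0]
  ]
}}

```text
clock: 7.53
tool_pos: [0.5059, 0.0564, 0.3123]
orientation: [-135.0, 0.0, -15.9]
force: [1.5, -0.4, -0.1]
opening: 0.0005
gripper_force: 0.0
```

Emit:
{"name": "play_rows", "arguments": {
  "plan": [
    [0,0,0,-7,0,0],
    [0,0,0,-7,0,0],
    [0,0,0,-7,0,0],
    [0,0,0,-7,0,0],
    [0,0,0,-7,0,0],
    [0,0,0,-7,0,0],
    [0,0,0,-7,0,0],
    [0,0,0,-7,0,0],
    [0,0,0,-7,0,0],
    [0,0,0,-7,0,0],
    [0,0,0,-7,0,0],
    [0,0,0,-3,0,0],
    [0,0,0,0,0,0],
    [0,0,0,0,0,0]
  ],
  "grip": 8.76
}}

```text
clock: 8.7
tool_pos: [0.5068, 0.0571, 0.3096]
orientation: [144.9, 0.1, -15.8]
force: [0.3, -0.2, 1.1]
opening: 0.0859
gripper_force: 0.0
```

```bash
python3 - <<'E'
from lib import *
from plant import *
Rt=rot(74,-35)
go(S(165,80,6),Rt); print(get_obs()["joint_pos"])
snapshot("top");snapshot("side")
for c,n in [("top","top_plate_center"),("side","top_plate_center"),("top","under_plate_center"),("top","stand_corner"),("side","stand_corner")]:
  P=spot_point(c,n); print(c,n,[(np.round(d["position"],4),round(d["score"],2)) for d in P[:2]])
print(S(55,38,6),S(55,0,2),S(0,0,0))
E
```

```text
t 8.7 tcp [0.5068 0.0571 0.3096] F [ 0.3 -0.2  1.1] open 0.0859
turn [ 0.07 -0.03  0.18] shift cm now [ -4.47 -18.56   2.98] shift cm after turn [ -4.52 -18.54   3.  ]
[ 41.54130337  15.2363957  -14.14486335  17.99534664 -91.18169024
  28.06814319]
top top_plate_center [(array([0.5209, 0.1326, 0.0904]), 0.55)]
side top_plate_center [(array([0.5197, 0.1305, 0.0886]), 0.88), (array([ 0.5649,  0.1329, -0.0026]), 0.5)]
top under_plate_center [(array([0.5562, 0.1176, 0.0826]), 0.55)]
top stand_corner []
side stand_corner [(array([0.5503, 0.093 , 0.0391]), 0.92), (array([ 0.5388, -0.1908, -0.0007]), 0.55)]
[0.52340909 0.12681756 0.08849482] [0.56084019 0.11949302 0.08620052] [0.55259632 0.09074322 0.04      ]
```

```bash
sed -i 's/^ST=.*;/ST=[.563,.136,74.];/' lib.py; python3 - <<'E'
from lib import *
Rt=rot(74,-35)
go(S(165,80,6),Rt); go(S(92,80,6),Rt)
E
```

```text
t 9.05 tcp [0.5068 0.0564 0.3111] F [-0.4  0.  -0.2] open 0.0878
turn [-0.12 -0.1   0.03] shift cm now [ -4.79 -18.8    3.04] shift cm after turn [ -4.79 -18.8    3.01]
t 9.05 tcp [0.5068 0.0564 0.3111] F [-0.4  0.  -0.2] open 0.0878
turn [-0.12 -0.1   0.03] shift cm now [ -4.8  -18.78  10.34] shift cm after turn [ -4.79 -18.8   10.31]
```

Emit:
{"name": "play_rows", "arguments": {
  "plan": [
    [-0.8,-3,0.5,0,0,0],
    [-0.8,-3.2,0.5,0,0,0],
    [-0.8,-3.2,0.5,0,0,0],
    [-0.8,-3.2,0.5,0,0,0],
    [-0.8,-3.2,0.5,0,0,0],
    [-0.8,-3,0.5,0,0,0],
    [0,0,0,0,0,0],
    [0,0,0,0,0,0]
  ]
}}

```text
clock: 9.72
tool_pos: [0.4978, 0.2022, 0.1769]
orientation: [144.9, 0.1, -15.8]
force: [1.0, -0.4, -0.2]
opening: 0.088
gripper_force: 0.0
```

```bash
python3 - <<'E'
from lib import *
from plant import *
import cv2
Rt=rot(74,-35)
go(S(92,80,6),Rt)
s=snapshot("side");t=snapshot("top")
a=s["frame"][200:360,220:420,::-1];b=t["frame"][200:340,200:375,::-1]
cv2.imwrite("pics/ap3.png",np.hstack([cv2.resize(x,(400,320),interpolation=cv2.INTER_CUBIC) for x in(a,b)]))
E
```

```text
t 9.72 tcp [0.4978 0.2022 0.1769] F [ 1.  -0.4 -0.2] open 0.088
turn [ 0.1  -0.07  0.2 ] shift cm now [0.08 0.16 7.21] shift cm after turn [0.09 0.17 7.21]
```

View pics/ap3.png

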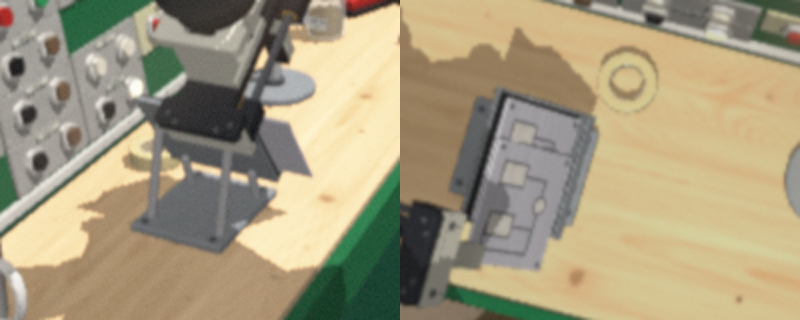

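The lower plate stayed in place and the top one overhangs. The front finger, at (465,250), is lined up with the overhanging strip. Next I'll descend and close.

Emit:
{"name": "play_rows", "arguments": {
  "plan": [
    [0,0.05,1,0,0,0],
    [0,0.05,1.5,0,0,0],
    [0,0.05,1.5,0,0,0],
    [0,0,1.4,0,0,0],
    [0,0,1,0,0,0],
    [0,0,0.8,0,0,0],
    [0,0,0,0,0,0],
    [0,0,0,0,0,0]
  ]
}}

```text
clock: 10.48
tool_pos: [0.4867, 0.1605, 0.1201]
orientation: [145.0, -0.0, -15.9]
force: [0.2, 0.0, 0.6]
opening: 0.0879
gripper_force: 0.0
```

Emit:
{"name": "play_rows", "arguments": {
  "plan": [
    [0,0,0,0,0,0],
    [0,0,0,0,0,0],
    [0,0,0,0,0,0],
    [0,0,0,0,0,0],
    [0,0,0,0,0,0],
    [0,0,0,0,0,0]
  ],
  "grip": 2.4
}}

```text
clock: 10.98
tool_pos: [0.4865, 0.1609, 0.1198]
orientation: [145.0, -0.0, -15.8]
force: [0.2, -0.4, -0.3]
opening: 0.0531
gripper_force: 0.0
```

```bash
python3 - <<'E'
from lib import *
go(S(92,80,6),rot(74,-35))
E
```

```text
t 10.98 tcp [0.4865 0.1609 0.1198] F [ 0.2 -0.4 -0.3] open 0.0531
turn [-0.01 -0.09  0.12] shift cm now [ 0.04 -0.05  0.08] shift cm after turn [ 0.04 -0.05  0.08]
```

Emit:
{"name": "play_rows", "arguments": {
  "plan": [
    [0,0,0,0,0,0],
    [0,0,0,0,0,0],
    [0,0,0,0,0,0],
    [0,0,0,0,0,0],
    [0,0,0,0,0,0],
    [0,0,0,0,0,0],
    [0,0,0,0,0,0],
    [0,0,0,0,0,0],
    [0,0,0,0,0,0],
    [0,0,0,0,0,0]
  ],
  "grip": 0.8
}}

```text
clock: 11.82
tool_pos: [0.4865, 0.1608, 0.1197]
orientation: [145.0, 0.0, -15.9]
force: [0.4, -0.7, 0.4]
opening: 0.008
gripper_force: 0.0
```

Emit:
{"name": "play_rows", "arguments": {
  "plan": [
    [0,0,0,0,0,0],
    [0,0,0,0,0,0],
    [0,0,0,0,0,0],
    [0,0,0,0,0,0],
    [0,0,0,0,0,0]
  ],
  "grip": 0
}}

```text
clock: 12.23
tool_pos: [0.4865, 0.1608, 0.1198]
orientation: [145.0, -0.0, -15.9]
force: [-0.4, -0.1, 0.2]
opening: 0.004
gripper_force: 30.0
```

Emit:
{"name": "play_rows", "arguments": {
  "plan": [
    [0,0.15,-0.05,0,0,0],
    [0,0.2,-0.2,0,0,0],
    [0,0.3,-0.8,0,0,0],
    [0,1,-1.5,0,0,0],
    [0,1.5,-2,0,0,0],
    [0,1.5,-2,0,0,0],
    [0,1.5,-2.5,0,0,0],
    [0,1.5,-2.5,0,0,0],
    [0,1.5,-2.5,0,0,0],
    [0,1.5,-2.5,0,0,0],
    [0,0,0,0,0,0]
  ]
}}

```text
clock: 13.15
tool_pos: [0.4902, 0.1693, 0.3226]
orientation: [145.4, -0.3, -15.8]
force: [0.6, 1.0, -0.9]
opening: 0.0036
gripper_force: 30.0
```

```bash
python3 - <<'E'
from lib import *
from plant import *
import cv2
go(E(92+30,42,22),rot(89,-28))
s=snapshot("side");t=snapshot("top")
for c in("top","side"):
  for n in("top_plate_center","under_plate_center"):
    print(c,n,[(np.round(d["position"],4),round(d["score"],2)) for d in spot_point(c,n)[:2]])
o=get_obs();Rc=R.from_euler('xyz',o["orientation"],degrees=True)
print("expected centre",o["tool_pos"]+Rc.apply([.042,0,.037]))
a=s["frame"][150:360,220:420,::-1];b=t["frame"][180:350,220:420,::-1]
cv2.imwrite("pics/ap4.png",np.hstack([cv2.resize(x,(400,400),interpolation=cv2.INTER_CUBIC) for x in(a,b)]))
E
```

```text
t 13.15 tcp [0.4902 0.1693 0.3226] F [ 0.6  1.  -0.9] open 0.0036
turn [  6.59   7.42 -12.82] shift cm now [11.   22.06 29.81] shift cm after turn [ 1.74 26.83 27.81]
top top_plate_center [(array([0.5233, 0.1387, 0.2883]), 0.58)]
top under_plate_center [(array([0.5605, 0.1161, 0.0838]), 0.78), (array([0.552 , 0.0952, 0.0419]), 0.24)]
side top_plate_center [(array([0.5242, 0.1406, 0.2901]), 0.93), (array([ 0.5421, -0.1897,  0.0007]), 0.6)]
side under_plate_center [(array([ 0.5622,  0.1313, -0.0027]), 0.56)]
expected centre [0.52272326 0.1359023  0.28520072]
```

View pics/ap4.png

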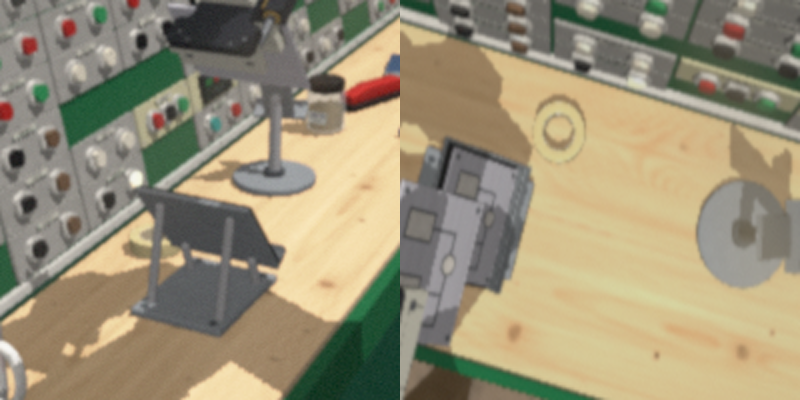

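The top plate hangs from the gripper, left and below at (430,250) in the top view. The lower plate is still on the stand, and nothing else has moved. Next I'll turn to the easel's angle.

Emit:
{"name": "play_rows", "arguments": {
  "plan": [
    [0,0,0,1.6,1.9,-3.2],
    [0,0,0,1.6,1.8,-3.2],
    [0,0,0,1.7,1.9,-3.2],
    [0,0,0,1.7,1.8,-3.2],
    [0,0,0,0,0,0]
  ]
}}

```text
clock: 13.87
tool_pos: [0.4879, 0.1675, 0.3166]
orientation: [151.8, 0.4, -0.9]
force: [-0.5, -1.1, -1.5]
opening: 0.0039
gripper_force: 30.0
```

```bash
sed -i 's/EA=.*/EA=[.5433,-.194,89.]/' lib.py; cat >> lib.py <<'E'
OFF=[.042,0,.034]
def ge(s,n,y=0):
    Rt=rot(89,-28); go(E(s,y,n)-Rt.apply(OFF),Rt)
E
python3 - <<'E'
from lib import *
ge(170,25);ge(85,12)
E
```

```text
t 13.87 tcp [0.4879 0.1675 0.3166] F [-0.5 -1.1 -1.5] open 0.0039
turn [0.23 0.33 0.29] shift cm now [ 1.94 27.1  19.05] shift cm after turn [ 1.97 27.16 18.95]
t 13.87 tcp [0.4879 0.1675 0.3166] F [-0.5 -1.1 -1.5] open 0.0039
turn [0.23 0.33 0.29] shift cm now [ 2.   25.76 27.54] shift cm after turn [ 1.97 25.86 27.45]
```

Emit:
{"name": "play_rows", "arguments": {
  "plan": [
    [0.2,1.5,1,0,0,0],
    [0.2,2.3,1.6,0,0,0],
    [0.2,2.3,1.6,0,0,0],
    [0.2,2.3,1.6,0,0,0],
    [0.2,2.3,1.6,0,0,0],
    [0.2,2.3,1.6,0,0,0],
    [0.2,2.3,1.6,0,0,0],
    [0.2,2.3,1.6,0,0,0],
    [0.1,2.3,1.6,0,0,0],
    [0.1,2.3,1.6,0,0,0],
    [0.1,2.3,1.6,0,0,0],
    [0.1,1.7,1.2,0,0,0],
    [0,1,0.7,0,0,0],
    [0,0,0,0,0,0],
    [0,0,0,0,0,0]
  ]
}}

```text
clock: 15.12
tool_pos: [0.5013, -0.1624, 0.2782]
orientation: [151.6, 0.5, -1.3]
force: [-0.9, 0.1, -1.7]
opening: 0.0039
gripper_force: 30.0
```

```bash
python3 - <<'E'
from lib import *
from plant import *
import cv2
ge(75,12)
s=snapshot("side");t=snapshot("top")
for c in("top","side"):
  for n in("top_plate_center","easel_corner"):
    print(c,n,[(np.round(d["position"],4),round(d["score"],2)) for d in spot_point(c,n)[:1]])
o=get_obs();Rc=R.from_euler('xyz',o["orientation"],degrees=True)
print("expected centre",o["tool_pos"]+Rc.apply(OFF))
a=s["frame"][120:270,270:470,::-1];b=t["frame"][200:350,340:540,::-1]
cv2.imwrite("pics/ap5.png",np.hstack([cv2.resize(x,(400,300),interpolation=cv2.INTER_CUBIC) for x in(a,b)]))
E
```

```text
t 15.12 tcp [ 0.5013 -0.1624  0.2782] F [-0.9  0.1 -1.7] open 0.0039
turn [0.37 0.61 0.  ] shift cm now [ 0.15 -1.5   9.57] shift cm after turn [ 0.05 -1.43  9.58]
top top_plate_center [(array([ 0.5424, -0.177 ,  0.2446]), 0.78)]
top easel_corner [(array([ 0.5404, -0.2394,  0.0881]), 0.93)]
side top_plate_center [(array([ 0.5425, -0.1793,  0.2404]), 0.85)]
side easel_corner []
expected centre [ 0.54377581 -0.17749579  0.2486126 ]
```

View pics/ap5.png

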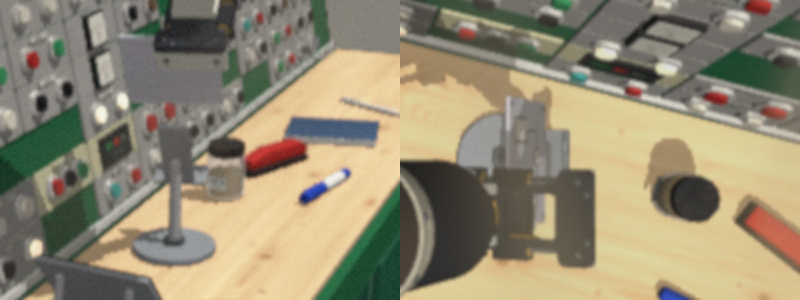

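The held plate is level above the easel, in front of and above the backrest in the side view at (175,70). The jar is clear. Next I'll lower it in front of the backrest.

Emit:
{"name": "play_rows", "arguments": {
  "plan": [
    [0,0,0.6,0.2,0.3,0],
    [0,-0.2,1.2,0.2,0.3,0],
    [0,-0.2,1.5,0,0,0],
    [0,-0.2,1.5,0,0,0],
    [0,-0.2,1.5,0,0,0],
    [0,-0.2,1.4,0,0,0],
    [0,-0.2,1.2,0,0,0],
    [0,-0.2,0.7,0,0,0],
    [0,0,0,0,0,0],
    [0,0,0,0,0,0]
  ]
}}

```text
clock: 16.25
tool_pos: [0.5016, -0.1939, 0.1875]
orientation: [152.1, -0.1, -0.8]
force: [0.4, 0.2, -1.2]
opening: 0.004
gripper_force: 30.0
```

```bash
python3 - <<'E'
from lib import *
from plant import *
ge(58,7)
t=snapshot("top");snapshot("side")
for c in("top","side"):
  for n in("top_plate_center","easel_corner"):
    print(c,n,[(np.round(d["position"],4),round(d["score"],2)) for d in spot_point(c,n)[:1]])
o=get_obs();Rc=R.from_euler('xyz',o["orientation"],degrees=True)
print("expected centre",o["tool_pos"]+Rc.apply(OFF),"goal",E(55,0,2))
E
```

```text
t 16.25 tcp [ 0.5016 -0.1939  0.1875] F [ 0.4  0.2 -1.2] open 0.004
turn [-0.08 -0.16  0.15] shift cm now [-0.03 -0.45  1.79] shift cm after turn [-0.03 -0.46  1.79]
top top_plate_center [(array([ 0.5402, -0.2088,  0.1528]), 0.59)]
top easel_corner [(array([ 0.5431, -0.2385,  0.085 ]), 0.81)]
side top_plate_center [(array([ 0.5425, -0.2105,  0.1539]), 0.82)]
side easel_corner [(array([ 0.5457, -0.2349,  0.0866]), 0.79)]
expected centre [ 0.54383704 -0.21010702  0.1581127 ] goal [ 0.54298682 -0.21194223  0.13450106]
```

Emit:
{"name": "play_rows", "arguments": {
  "plan": [
    [0.05,-0.1,0.4,0,0,0],
    [0.05,-0.1,0.4,0,0,0],
    [0,-0.1,0.3,0,0,0],
    [0,0,0.1,0,0,0],
    [0,0,0,0,0,0]
  ]
}}

```text
clock: 16.97
tool_pos: [0.5023, -0.1971, 0.175]
orientation: [152.1, -0.0, -0.8]
force: [0.2, -0.1, -1.3]
opening: 0.0042
gripper_force: 30.0
```

Emit:
{"name": "play_rows", "arguments": {
  "plan": [
    [0,0,0.1,0,0,0],
    [0,0,0.1,0,0,0],
    [0,0,0,0,0,0]
  ]
}}

```text
clock: 17.22
tool_pos: [0.5025, -0.1979, 0.1736]
orientation: [152.1, -0.1, -0.8]
force: [-0.5, 0.5, -0.8]
opening: 0.0038
gripper_force: 30.0
```

Emit:
{"name": "play_rows", "arguments": {
  "plan": [
    [0,0,0.1,0,0,0],
    [0,0,0.1,0,0,0],
    [0,0,0,0,0,0]
  ]
}}

```text
clock: 17.47
tool_pos: [0.5025, -0.1988, 0.1718]
orientation: [152.1, -0.1, -0.8]
force: [-0.2, 0.6, -1.1]
opening: 0.0042
gripper_force: 30.0
```

Emit:
{"name": "play_rows", "arguments": {
  "plan": [
    [0,0,0.1,0,0,0],
    [0,0,0,0,0,0]
  ]
}}

```text
clock: 17.63
tool_pos: [0.5025, -0.1992, 0.171]
orientation: [152.1, -0.1, -0.8]
force: [1.2, -0.6, -1.3]
opening: 0.0041
gripper_force: 30.0
```

Emit:
{"name": "play_rows", "arguments": {
  "plan": [
    [0,0,0.1,0,0,0],
    [0,0,0,0,0,0]
  ]
}}

```text
clock: 17.8
tool_pos: [0.5033, -0.1995, 0.1709]
orientation: [152.1, -0.2, -0.8]
force: [-1.6, 1.2, 2.6]
opening: 0.0041
gripper_force: 30.0
```

Emit:
{"name": "play_rows", "arguments": {
  "plan": [
    [0,0,0.1,0,0,0],
    [0,0,0,0,0,0]
  ]
}}

```text
clock: 17.97
tool_pos: [0.5041, -0.1997, 0.1709]
orientation: [152.1, -0.3, -0.7]
force: [-1.4, 5.2, 9.1]
opening: 0.0039
gripper_force: 30.0
```

```bash
python3 - <<'E'
from lib import *
ge(55,2)
E
```

```text
t 17.97 tcp [ 0.5041 -0.1997  0.1709] F [-1.4  5.2  9.1] open 0.0039
turn [-0.07 -0.37  0.13] shift cm now [-0.29 -0.69  0.35] shift cm after turn [-0.29 -0.69  0.36]
```

Emit:
{"name": "play_rows", "arguments": {
  "plan": [
    [-0.05,-0.1,-0.15,0,0,0],
    [0,-0.2,0,0,0,0],
    [0,-0.1,0,0,0,0],
    [0,0,0,0,0,0]
  ]
}}

```text
clock: 18.3
tool_pos: [0.5024, -0.1957, 0.1689]
orientation: [152.1, -0.1, -0.8]
force: [-1.9, 3.8, 4.1]
opening: 0.0042
gripper_force: 30.0
```

Emit:
{"name": "play_rows", "arguments": {
  "plan": [
    [0,-0.1,0,0,0,0],
    [0,-0.05,0,0,0,0],
    [0,0,0,0,0,0]
  ]
}}

```text
clock: 18.55
tool_pos: [0.5025, -0.1944, 0.1682]
orientation: [152.1, -0.1, -0.8]
force: [-0.3, 1.3, 4.0]
opening: 0.0037
gripper_force: 30.0
```

Emit:
{"name": "play_rows", "arguments": {
  "plan": [
    [0,-0.1,0,0,0,0],
    [0,0,0,0,0,0]
  ]
}}

```text
clock: 18.72
tool_pos: [0.5024, -0.1937, 0.1678]
orientation: [152.1, -0.1, -0.8]
force: [1.0, 1.6, 4.4]
opening: 0.0037
gripper_force: 30.0
```

Emit:
{"name": "play_rows", "arguments": {
  "plan": [
    [0,-0.1,0,0,0,0],
    [0,0,0,0,0,0]
  ]
}}

```text
clock: 18.88
tool_pos: [0.5022, -0.1932, 0.1675]
orientation: [152.0, -0.1, -0.8]
force: [1.8, -2.1, 5.8]
opening: 0.0039
gripper_force: 30.0
```

Emit:
{"name": "play_rows", "arguments": {
  "plan": [
    [0,-0.1,0,0,0,0],
    [0,0,0,0,0,0]
  ]
}}

```text
clock: 19.05
tool_pos: [0.502, -0.193, 0.1675]
orientation: [152.0, -0.1, -0.9]
force: [1.6, -7.4, 7.3]
opening: 0.0038
gripper_force: 30.0
```

```bash
python3 - <<'E'
from lib import *
from plant import *
import cv2
ge(55,2)
t=snapshot("top");s=snapshot("side")
for c in("top","side"):
  for n in("top_plate_center",):
    print(c,n,[(np.round(d["position"],4),round(d["score"],2)) for d in spot_point(c,n)[:1]])
print(E(55,0,2))
E
```

```text
t 19.05 tcp [ 0.502  -0.193   0.1675] F [ 1.6 -7.4  7.3] open 0.0038
turn [ 0.03 -0.13  0.07] shift cm now [-0.07  0.06  0.37] shift cm after turn [-0.07  0.06  0.37]
top top_plate_center [(array([ 0.5414, -0.2118,  0.1335]), 0.81)]
side top_plate_center [(array([ 0.546 , -0.2096,  0.1325]), 0.55)]
[ 0.54298682 -0.21194223  0.13450106]
```

Ledge and backrest contact are both felt and the position matches the goal. I'll release and then withdraw up the slope.

Emit:
{"name": "play_rows", "arguments": {
  "plan": [
    [0,0.06,0,0,0,0],
    [0,0,0,0,0,0]
  ]
}}

```text
clock: 19.42
tool_pos: [0.502, -0.1932, 0.1675]
orientation: [152.0, -0.1, -0.9]
force: [0.1, -3.1, 7.2]
opening: 0.004
gripper_force: 30.0
```

Emit:
{"name": "play_rows", "arguments": {
  "plan": [
    [0,0,0,0,0,0],
    [0,0,0,0,0,0],
    [0,0,0,0,0,0],
    [0,0,0,0,0,0],
    [0,0,0,0,0,0],
    [0,0,0,0,0,0],
    [0,0,0,0,0,0],
    [0,0,0,0,0,0]
  ],
  "grip": 4
}}

```text
clock: 20.08
tool_pos: [0.5021, -0.1924, 0.1669]
orientation: [152.1, -0.1, -0.8]
force: [0.2, 0.4, 0.2]
opening: 0.04
gripper_force: 0.0
```

```bash
python3 - <<'E'
from lib import *
from plant import *
import cv2
o=get_obs();print(o["opening"],o["force"])
t=snapshot("top");s=snapshot("side")
for c in("top","side"):
    print(c,[(np.round(d["position"],4),round(d["score"],2)) for d in spot_point(c,"top_plate_center")[:1]])
a=s["frame"][120:270,270:470,::-1];b=t["frame"][200:350,340:540,::-1]
cv2.imwrite("pics/ap6.png",np.hstack([cv2.resize(x,(400,300),interpolation=cv2.INTER_CUBIC) for x in(a,b)]))
E
```

```text
0.04000900948542805 [0.19179365 0.37490787 0.22356662]
top [(array([ 0.5392, -0.2107,  0.1354]), 0.86)]
side [(array([ 0.5418, -0.2085,  0.1361]), 0.66)]
```

View pics/ap6.png

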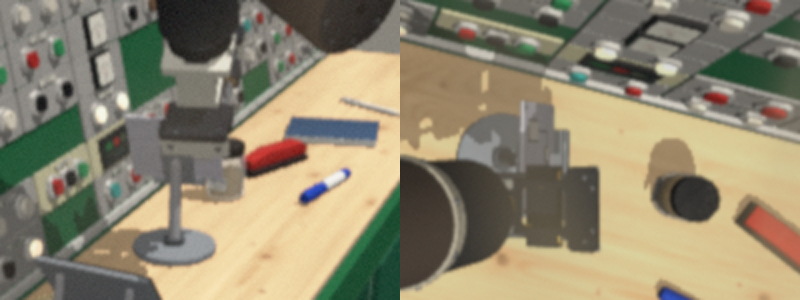

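The plate stands on the easel, with its left part visible at (145,140) in the side view, and the gripper is open around it with zero force. I'll withdraw up the slope.

Emit:
{"name": "play_rows", "arguments": {
  "plan": [
    [0,0,-0.5,0,0,0],
    [0,0,-1,0,0,0],
    [0,0,-1.5,0,0,0],
    [0,0,-2,0,0,0],
    [0,0,-2.5,0,0,0],
    [0,0,-2.5,0,0,0],
    [0,0,-2.5,0,0,0],
    [-2,-1,-2.5,0,0,0],
    [-2.5,-2,-2,0,0,0],
    [-2,-2.5,-1.5,0,0,0],
    [-1,-2.5,-1,0,0,0],
    [-1,-2.5,0,0,0,0],
    [0,-2.5,0,0,0,0],
    [0,-2.5,0,0,0,0],
    [0,0,0,0,0,0]
  ]
}}

```text
clock: 21.53
tool_pos: [0.4201, 0.0397, 0.2653]
orientation: [152.1, -0.0, -0.7]
force: [0.2, -0.4, -0.2]
opening: 0.0398
gripper_force: 0.0
```

```bash
python3 - <<'E'
from lib import *
from plant import *
import cv2
o=get_obs();print(o["opening"],o["force"],o["tool_pos"])
t=snapshot("top");s=snapshot("side")
for c in("top","side"):
    print(c,[(np.round(d["position"],4),round(d["score"],2)) for d in spot_point(c,"top_plate_center")[:1]], [(np.round(d["position"],4),round(d["score"],2)) for d in spot_point(c,"easel_corner")[:1]])
a=s["frame"][120:270,270:470,::-1];b=t["frame"][200:350,340:540,::-1]
cv2.imwrite("pics/ap7.png",np.hstack([cv2.resize(x,(400,300),interpolation=cv2.INTER_CUBIC) for x in(a,b)]))
E
```

```text
0.03982876828264562 [ 0.15953848 -0.39677568 -0.24863743] [0.42007468 0.03972098 0.26531867]
top [(array([ 0.5435, -0.209 ,  0.1367]), 0.68)] []
side [(array([ 0.5444, -0.2106,  0.1321]), 0.9)] [(array([ 0.5441, -0.2369,  0.0886]), 0.95)]
```

View pics/ap7.png

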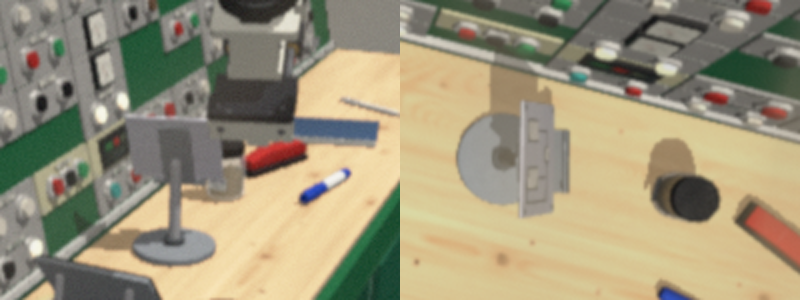

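The plate stands flat on the easel with its face to -y, and nothing else has been disturbed. I'll check the centring numerically by projecting the model.

```bash
python3 - <<'E'
from lib import *
import cv2
C=lambda P:(proj(P)-[340,200])*2+1
print("plate top face edge",C([E(110,-60,4),E(110,60,4)]).round(1),"bot",C([E(0,-60,4),E(0,60,4)]).round(1),"ledge",C([E(8,-35,19),E(8,35,19)]).round(1))
g=cv2.cvtColor(cv2.imread("pics/ap7.png"),cv2.COLOR_BGR2GRAY)[:,400:].astype(int)
for x in (130,140,150): print(x,"up",g[92:112:2,x],"dn",g[204:226:2,x])
print("ledge col164 up",g[120:140:2,164],"dn",g[182:202:2,164])
E
```

```text
plate top face edge [[124.3 102.8]
 [124.3 220.9]] bot [[155.4 106.8]
 [155.6 214.4]] ledge [[166.7 129. ]
 [166.8 192.6]]
130 up [138 139 140 139 137 141 145 146 146 146] dn [142 150 152 152 151 155 171 187 195 198 201]
140 up [150 140 139 139 139 134 139 144 146 145] dn [149 151 151 151 153 165 184 194 196 196 197]
150 up [150 146 144 143 143 142 137 137 138 138] dn [146 143 147 155 169 187 195 196 196 196 196]
ledge col164 up [197 198 200 196 175 141 124 120 119 119] dn [135 133 133 133 139 157 179 191 195 195]
```

```bash
python3 -c "
from plant import *
print(close_job())"
```

```text
the job is handed in; nothing more can be done
None
```

The top plate stands on the easel's ledge, face outward and leaning flat on the backrest, about 2 mm off centre; the lower plate stayed on the stand, the mug, jar and tape were not touched, and the job is handed in at about 21.6 s.

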